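Refit the tongued cover board over the filings tray

TASK

Refit the loose cover board on the jeweller's filings tray: hold it by its grip bar with the edge opposite the tongue raised, slip its tongue under the lip of the light grooved board until you feel it is home, then lower it flat behind the brass kerb so that it is locked in, flush and centred along the groove, and let go. Work gently, never forcing the joint, and leave the things around it where they stand.

Things in the scene. Friction and masses are not known exactly. Their poses are not given: they have to be found in the camera images.
- cradle: Dark wooden cradle fixed to the bench, 198 x 140 mm, 22 mm high, round the filings tray. Origin on the bench; x from the grooved board towards the kerb (roughly away from the robot), y along the groove, z up. The tray in it is clamped fast, shifted by up to 22 mm either way along x; this shift is NOT measured, so the lip's true x must be found by touch or sight. y and z are true.
- lip (a point): Point of the cradle at x = -45 mm, 38 mm above the bench: the upper lip edge's middle if the tray were not shifted (real lip: up to 22 mm off in x). Axes as cradle. The light wooden grooved board, 120 mm long in y, lies on the -x side; its lip is 6 mm thick, underside 12 mm above the bed, and the groove under it 12 mm high, 14 mm deep. Two 3 mm brass screw heads stand on it 19 mm behind the lip edge.
- kerb (a point): Point of the cradle at x = +47.5 mm, 29 mm above the bench: top of the brass kerb's inner face if the tray were not shifted. Axes as cradle. The kerb is 12 mm thick, 9 mm higher than the bed, always 92.5 mm from the lip edge. The bed between them is 20 mm above the bench; its middle is a well 68 mm wide in y, 6 mm deep, with a flat ledge 26 mm wide at each end in y.
- board_bar (a point): Centre of the grip bar of the loose cover board (brown wood, 0.13 to 0.22 kg), 32 mm above its underside in the middle of the board. x points away from the tongue, y along it, z up. Board 90 (x, without tongue) x 110 x 18 mm; dark grip bar on top 16 (x) x 56 (y) x 28 mm high. Seated, the underside lies on the bed, top flush with the lip, this point 52 mm above the bench, at the cradle's y = 0.
- board_tongue (a point): Middle of the tongue's outer edge, 53 mm in -x from the board's middle, 8.5 mm above the underside; axes as the bar. The tongue is 5 mm thick and stands out 8 mm along the whole edge. It goes in at 15 to 25 degrees (+x edge up), the board's lower corner touching the bed. Home = the board's top corner against the lip edge; then 2.5 mm is free at the kerb.
- thread_cone: Bystander: black thread cone, about 69 x 85 x 65 mm, origin under its centre.
- stamp_cup: Bystander: patterned cup full of stamps, about 73 mm across and 72 mm high, origin under its centre.
- doming_block: Bystander: wooden block with a hollow in the top, 55 x 55 x 40 mm, origin under its centre.
- loupe: Bystander: black loupe, 31 mm across, 19 mm high, origin under its centre.
- punch_box: Fixed obstacle: open wooden tool box of punches to the robot's right of the work, 152 x 206 mm, 75 mm high, origin under it; its open lid leans up on the robot's side (about 0.1 m nearer the robot than the origin) to 0.23 m above the bench. Pass above it.

How it is judged (in metres and radians):
On the way:
1. the board is angled, kerb edge up, with its tongue down in the groove below the height of the lip's underside (angle between board_bar's own z axis and vertical above 0.12 rad and z of board_tongue in the frame of cradle below 0.0315 m and x of board_tongue in the frame of cradle between -0.08 and -0.022 m and y of board_tongue in the frame of cradle between -0.02 and 0.02 m), for 0.1 s.
At the end, for the whole second after the job is handed in: The board lies flat (within 0.03 rad) on the tray's bed between lip and kerb, its grip bar's centre 50 to 53.5 mm above the bench, within 7 mm of the cradle's middle along the groove and square to it within 0.06 rad, within -25 to +27 mm of the cradle's origin in x, at rest and let go (angle between board_bar's own z axis and vertical below 0.03 rad and z of board_bar in the frame of cradle between 0.05 and 0.0535 m and y of board_bar in the frame of cradle between -0.007 and 0.007 m and x of board_bar in the frame of cradle between -0.025 and 0.027 m and angle between the x axis of board_bar and the x axis of cradle, either way round below 0.06 rad and linear speed of board below 0.01 m/s); the robot touches nothing.
It fails at once if the board presses on the tray or cradle with more than 25 N (contact force between board and cradle above 25 N).
It fails at once if a bystander is moved by more than 15 mm (distance of any of thread_cone, stamp_cup, doming_block, loupe from where it was at the start of the episode above 0.015 m).
It also fails if it takes over 50 s, if anything falls off the work surface, if the arm or the gripper's body presses on something with over 40 N, if the wrist force passes 120 N, or if a joint passes its speed limit or range.

ROBOT

A 6-joint arm with a two-finger parallel gripper is mounted at the origin on a cart in front of the work surface, level with it; the furniture and walls round the work are solid. World frame = base frame: x ahead of the robot, y to its left, z up, the work surface at z = 0. Lengths are in mm, angles in degrees, forces in N, time in s.
With the tool pointing down it reaches from about 300 to 850 mm from the base axis. Payload 4.2 kg.
Tool frame: the origin (TCP) lies on the front face of the gripper's body, between the roots of the fingers; the fingertips stand 78 mm ahead of it and the grasp point (between the pads) lies 60 mm ahead of it; x points along the fingers, y is the direction in which the jaws open and shut, and the axes are right-handed (so a half turn about x gives the same grasp; the last joint's range is limited). The gripper opens to 91 mm and grips with 3 to 60 N. Pads are 32 mm wide; open, the fingers measure 118 mm over their backs; the gripper's body (76 mm by 178 mm) begins 60 mm behind the grasp point.
Start: joints at [-69.213, 18.312, 89.639, -0, 72.044, -1.146], TCP at [214.775, -533.391, 292.276] pointing down, gripper open.
Joint ranges: [-177.97, 177.97], [-48.28, 115.42], [12.27, 149.76], [-77.06, 257.06], [2.81, 150.46], [-146.56, 146.56]. Speed limits (degrees/s): [147.25, 147.25, 180, 180, 180, 180].

INTERFACE

Orientations are given as [roll, pitch, yaw] about the fixed x, y, z axes, in that order (R = Rz(yaw) Ry(pitch) Rx(roll)).
In Python, from workcell import status, viewer, env gives the robot as it stands. The module is installed in compiled form; this text tells all that it offers.
- The arm moves only by the tool move_arm, never from a script. Its argument "moves" is a list of rows, each a list of 3 entries, a list of its own where there are three numbers: the shift along the tool's x, y, z in cm, then the turn about the tool's x in rad, then the gripper's target within -1 to 1 (fully open at 1, half-way at 0, shut at -1). A call has 1 to 20 rows; each row is the pose to reach, as a shift and turn from the pose commanded when the call began, along the tool's axes at that moment; what a row does not reach only later rows make up. A row lasts 1/8 s, in which the tool goes at most 62.5 mm and 10.7 degrees, less where a joint would pass 70% of its speed; a pose out of reach is approached as far as the arm can. A call with a gripper value outside its range is refused whole. The fingers move at their own pace and stop on an object; "force" is the grip in N (left out, the last holds). Time passes only in rows, so rows that repeat a pose let the fingers close. It gives the time, the measured TCP pose, the force and the opening at its end, in the units of the state.
- status.state(): the state, without advancing time (a new reading comes with each control period).
- viewer.grab_frame(name): name is "side" or "top"; returns the picture (480x640x3 uint8, red, green, blue); there is no depth.
- viewer.get_calibration(name): a dict with "camera_matrix" (3x3 intrinsics, pixels), "D" ([k1, k2, p1, p2, k3] as OpenCV has them; the pictures are not rectified), "eye" and "rotation" of the camera in the world. Camera axes: x right, y down, z forward; pixel columns grow to the right and rows downward; lengths in mm; the calibration is good to about 2 mm. A picture is of the moment at which its call begins. get_calibration takes no time and is no camera call.
- env.job_done(): hands the job in, once; it reports no verdict.
The state is a dict: "time_s": time; "qpos": joint angles; "qvel": joint speeds; "effort": joint torques, N m; "ee_pos": TCP position; "ee_rot": TCP orientation; "force": force on the tool from outside, world axes, zero at the start; "torque": the same for the moment, N m; "gripper_width": finger opening in mm.
Only numpy, scipy, OpenCV 4.12 (cv2) and the standard library are available. Lean on these libraries where they do the work, as an engineer would, in place of code of your own. Each camera call takes 0.05 s, during which the arm holds its last target.

## Working session

There is one attempt and no reset: what is moved stays moved. The work goes in short steps, Python scripts to look and compute and a tool call to move; the robot and the scene stay as the last step left them, time stands still between calls to the robot, and variables do not carry over. Pictures are saved under pics/ and viewed, and the job is handed in when it is done.

Besides the shell and the picture viewer there is one more tool, called after ">>>" by a JSON object that holds its "api" and its "payload". move_arm: Moves the arm, as the interface text tells. Its arguments: {"type":"object","properties":{"moves":{"type":"array","items":{"type":"array"}},"force":{"type":"number"}},"required":["moves"]}

```bash
mkdir -p pics; python3 - <<'E'
from workcell import status, viewer, env
import cv2
print(status.state())
for n in ("side","top"):
    im=viewer.grab_frame(n); cv2.imwrite(f"pics/{n}0.png",im[:,:,::-1])
    print(n,viewer.get_calibration(n))
E
```

```text
{'time_s': 0.0, 'qpos': array([-6.92137525e+01,  1.83536847e+01,  8.97050455e+01, -1.05279030e-04,
        7.20422091e+01, -1.14657954e+00]), 'qvel': array([-0.09198164, -0.00423971, -0.00150722,  0.07550678,  0.00597214,
       -0.03109952]), 'effort': array([ 6.26748570e-04, -4.12454152e+01, -2.31976426e+01,  7.26849446e-02,
        4.59113298e-02, -1.51887384e-04]), 'ee_pos': array([ 214.64535509, -533.0628906 ,  291.40887307]), 'ee_rot': array([-91.0897642 ,  89.89906063, 110.84309543]), 'force': array([-0.46338866,  0.33905031,  0.48569443]), 'torque': array([-0.03662644,  0.03069624, -0.04666238]), 'gripper_width': 91.28272159820665}
side {'camera_matrix': array([[445.94112549,   0.        , 310.40856563],
       [  0.        , 445.94112549, 239.76544154],
       [  0.        ,   0.        ,   1.        ]]), 'D': array([0.00615258, 0.        , 0.        , 0.        , 0.        ]), 'eye': array([1036.8559183 ,  157.99895999,  801.2477798 ]), 'rotation': array([-146.14499533,   -0.91851306,  105.25348329])}
top {'camera_matrix': array([[492.06402131,   0.        , 321.62982679],
       [  0.        , 492.06402131, 242.4451332 ],
       [  0.        ,   0.        ,   1.        ]]), 'D': array([-0.05997209,  0.        ,  0.        ,  0.        ,  0.        ]), 'eye': array([510.27340111,  57.56125113, 933.27269609]), 'rotation': array([-177.60086486,   -0.46620759,  -90.56625835])}
```

View pics/side0.png

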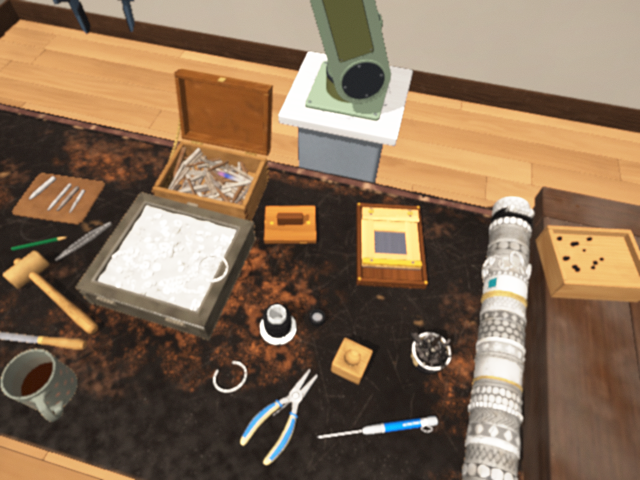

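View pics/top0.png

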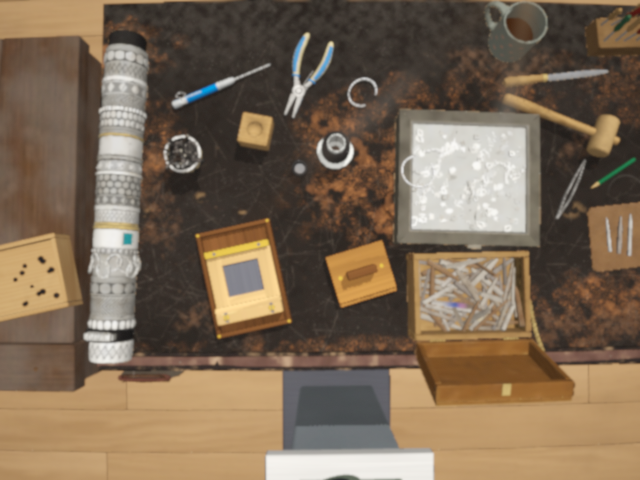

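The top view shows the cradle at about (243,278) with the brass kerb on its far side, and the board at (361,273). The punch box is at (470,300) and the bystanders are further away. I'll zoom in on the work.

```bash
python3 - <<'E'
import cv2
t=cv2.imread("pics/top0.png"); s=cv2.imread("pics/side0.png")
cv2.imwrite("pics/t_c.png",cv2.resize(t[210:345,190:300],None,fx=5.5,fy=4.4,interpolation=cv2.INTER_CUBIC) if 0 else cv2.resize(t[212:347,185:300],None,fx=4.4,fy=4.4,interpolation=cv2.INTER_CUBIC))
cv2.imwrite("pics/t_b.png",cv2.resize(t[230:315,315:410],None,fx=6,fy=6,interpolation=cv2.INTER_CUBIC))
cv2.imwrite("pics/s_c.png",cv2.resize(s[195:295,345:440],None,fx=6,fy=6,interpolation=cv2.INTER_CUBIC))
cv2.imwrite("pics/s_b.png",cv2.resize(s[195:255,250:330],None,fx=8,fy=8,interpolation=cv2.INTER_CUBIC))
E
```

```text
(no output)
```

View pics/t_c.png

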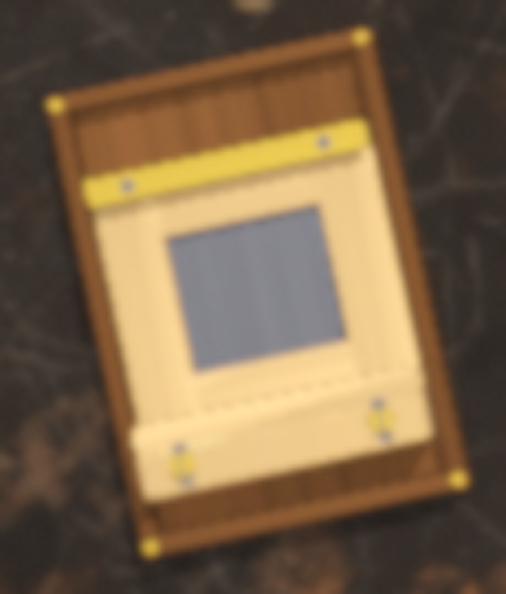

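View pics/t_b.png

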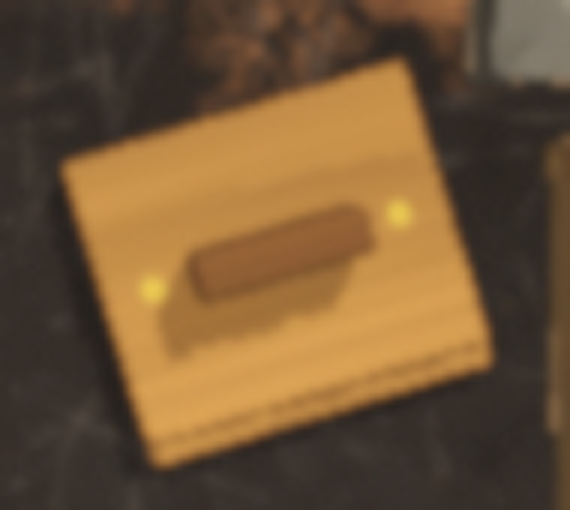

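View pics/s_c.png

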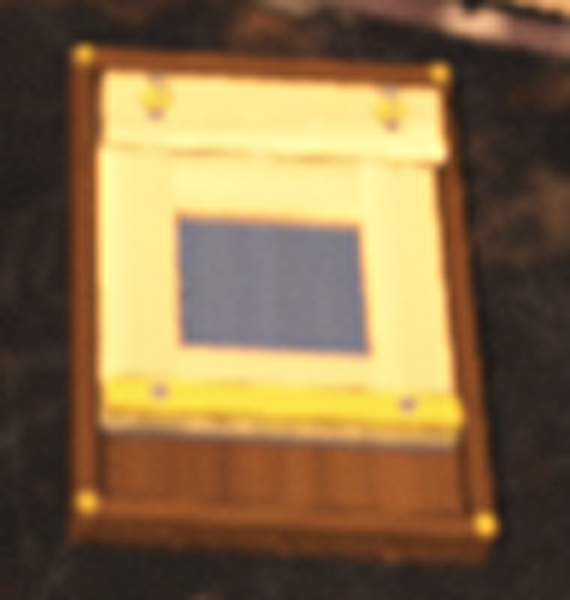

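View pics/s_b.png

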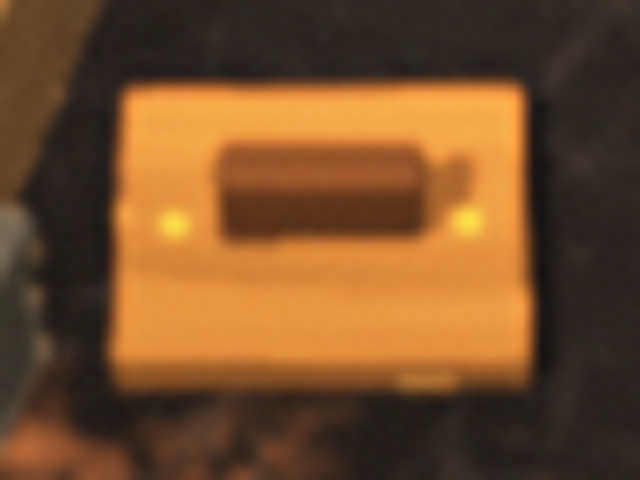

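```bash
cat > h.py <<'E'
import numpy as np, cv2
from scipy.spatial.transform import Rotation as Rn
from scipy.optimize import least_squares
from workcell import status, viewer, env
CAL={n:viewer.get_calibration(n) for n in("side","top")}
def ray(n,p):
    c=CAL[n]; K=c["camera_matrix"]
    u=cv2.undistortPoints(np.array([[p]],float),K,c["D"])[0,0]
    R=Rn.from_euler("xyz",c["rotation"],degrees=True).as_matrix()
    d=R@np.array([u[0],u[1],1]); return c["eye"],d/np.linalg.norm(d)
def proj(n,X):
    c=CAL[n]; R=Rn.from_euler("xyz",c["rotation"],degrees=True).as_matrix()
    Xc=(np.asarray(X,float).reshape(-1,3)-c["eye"])@R
    return cv2.projectPoints(Xc,np.zeros(3),np.zeros(3),c["camera_matrix"],c["D"])[0][:,0]
def onz(n,p,z):
    e,d=ray(n,p); return e+d*(z-e[2])/d[2]
def tri(pt,ps):
    A=np.zeros((3,3));b=np.zeros(3);L=[]
    for n,p in(("top",pt),("side",ps)):
        e,d=ray(n,p); M=np.eye(3)-np.outer(d,d); A+=M;b+=M@e; L.append((M,e))
    X=np.linalg.solve(A,b); return X,max(np.linalg.norm(M@(X-e)) for M,e in L)
def cr(p,o,f): return (o[0]+(p[0]+.5)/f-.5,o[1]+(p[1]+.5)/f-.5)
def rep(): 
    s=status.state(); print({k:np.round(v,3) for k,v in s.items() if k in("time_s","ee_pos","ee_rot","force","torque","gripper_width","qpos")})
E
python3 - <<'E'
from h import *
tc=lambda p:cr(p,(185,212),4.4); sc=lambda p:cr(p,(345,195),6)
tb=lambda p:cr(p,(315,230),6); sb=lambda p:cr(p,(250,195),8)
def go(name,a,b,f,g):
    X,e=tri(f(a),g(b)); print(name,X.round(1),round(e,1)); return X
for nm,a,b,z in [("FL",(56,104),(486,525),22),("FR",(362,36),(87,502),22),("NR",(458,480),(84,54),22),("NL",(150,547),(440,72),22),
 ("lipL",(135,428),(445,160),38),("lipR",(425,380),(100,146),38),("kerbL",(95,208),(460,398),29),("kerbR",(370,150),(105,380),29),
 ("scrL",(184,464),(390,108),38),("scrR",(381,418),(156,98),38)]:
    go(nm,a,b,tc,sc); print("   top@z",onz("top",tc(a),z).round(1),"side",onz("side",sc(b),z).round(1))
for nm,a,b,z in [("studL",(152,289),(467,222),18),("studR",(398,214),(175,225),18),("bTL",(63,160),(530,355),18),("bTR",(405,58),(115,355),18),
  ]:
    go(nm,a,b,tb,sb); print("   top@z",onz("top",tb(a),z).round(1),"side",onz("side",sb(b),z).round(1))
for a in [(190,256),(362,205),(375,245),(205,303)]: print("bar top",onz("top",tb(a),46).round(1))
for a in [(215,145),(425,145),(427,182),(217,185)]: print("bar side",onz("side",sb(a),46).round(1))
E
```

```text
FL [564.  280.   21.9] 0.6
   top@z [564.  280.6  22. ] side [564.3 279.3  22. ]
FR [591.5 150.6  21.8] 0.5
   top@z [591.4 151.   22. ] side [591.7 150.1  22. ]
NR [404.5 111.1  20.4] 0.9
   top@z [404.6 111.9  22. ] side [406.  110.3  22. ]
NL [377.8 240.3  22.2] 1.0
   top@z [377.6 241.3  22. ] side [378.  239.2  22. ]
lipL [428.6 244.7  35.4] 0.1
   top@z [428.9 244.1  38. ] side [430.7 244.6  38. ]
lipR [446.6 125.   22.7] 0.4
   top@z [447.6 124.2  38. ] side [458.3 125.3  38. ]
kerbL [519.8 263.7  25.4] 0.5
   top@z [519.8 262.5  29. ] side [522.1 263.7  29. ]
kerbR [543.4 147.1  22.2] 0.8
   top@z [543.  147.2  29. ] side [547.9 146.5  29. ]
scrL [414.2 222.9  39.8] 0.6
   top@z [413.9 223.9  38. ] side [412.9 222.4  38. ]
scrR [432.5 141.4  39.3] 1.0
   top@z [432.2 142.5  38. ] side [431.6 140.4  38. ]
studL [482.7  15.4  16.5] 1.0
   top@z [482.6  16.4  18. ] side [484.   14.7  18. ]
studR [505.1 -61.1  15.8] 0.6
   top@z [505.  -60.2  18. ] side [506.7 -61.1  18. ]
bTL [522.9  43.1  20.3] 0.5
   top@z [522.8  43.6  18. ] side [521.4  42.3  18. ]
bTR [553.3 -62.5  21. ] 0.2
   top@z [553.4 -63.1  18. ] side [551.4 -63.2  18. ]
bar top [493.2   6.1  46. ]
bar top [508.  -45.8  46. ]
bar top [495.9 -49.6  46. ]
bar top [479.1   1.8  46. ]
bar side [497.8 -51.2  46. ]
bar side [482.4   2.3  46. ]
bar side [494.1   6.2  46. ]
bar side [510.2 -46.7  46. ]
```

```bash
cat >> h.py <<'E'
CC=np.array([484.5,195.5]); CY=11.95
def c2w(x,y): 
    a=np.deg2rad(CY); return CC+np.array([x*np.cos(a)-y*np.sin(a),x*np.sin(a)+y*np.cos(a)])
def w2c(p):
    a=np.deg2rad(CY); d=np.asarray(p)[:2]-CC; return np.array([d[0]*np.cos(a)+d[1]*np.sin(a),-d[0]*np.sin(a)+d[1]*np.cos(a)])
def plan(pos,yaw=None):
    "shift (cm, tool axes) & turn for TCP world pos; yaw = desired board x heading(deg) with tool y along board +-y"
    s=status.state(); R=Rn.from_euler("xyz",s["ee_rot"],degrees=True).as_matrix()
    d=R.T@(np.asarray(pos,float)-s["ee_pos"])/10
    print("ee",s["ee_pos"].round(1),"cradle",w2c(s["ee_pos"]).round(1),"toolx",R[:,0].round(3),"tooly",R[:,1].round(3),"F",s["force"].round(2),"w",round(s["gripper_width"],1),"t",round(s["time_s"],2))
    yh=np.degrees(np.arctan2(R[1,1],R[0,1])); print("y heading",yh.round(2),"tool y/z in cradle deg",(yh-CY).round(2))
    out=[d.round(2)]
    if yaw is not None:
        t=(yaw+90-yh+90)%180-90   # world yaw change
        out.append(("turn rad",round(-np.deg2rad(t),4)))   # tool x is down -> sign flip
    print(out)
E
python3 - <<'E'
from h import *
plan([494.5,-22.2,340],16.2)
print(onz("top",(410,300),75),onz("top",(410,252),75), onz("top",(418,350),75))
E
```

```text
ee [ 214.6 -533.1  291.5] cradle [-414.9 -656.9] toolx [-0.001  0.001 -1.   ] tooly [ 0.374 -0.928 -0.002] F [ 0.17 -0.19  0.37] w 91.3 t 0.1
y heading -68.07 tool y/z in cradle deg -80.02
[array([ -4.79, -36.95, -45.04]), ('turn rad', np.float64(0.1001))]
[ 444.19549875 -102.95769494   75.        ] [ 527.94846451 -104.29275575   75.        ] [ 357.07393577 -115.77401395   75.        ]
```

>>> {"api": "move_arm", "payload": {"moves": [[[-5,0,0],0,0.75],[[-5,-18,-22],0.05,0.75],[[-5,-18,-22],0.05,0.75],[[-5,-18,-22],0.05,0.75],[[-5,-18,-22],0.1,0.75],[[-4.8,-36.95,-45.04],0.1,0.75],[[-4.8,-36.95,-45.04],0.1,0.75],[[-4.8,-36.95,-45.04],0.1,0.75],[[-4.8,-36.95,-45.04],0.1,0.75],[[-4.8,-36.95,-45.04],0.1,0.75],[[-4.8,-36.95,-45.04],0.1,0.75],[[-4.8,-36.95,-45.04],0.1,0.75]], "force": 10}}

```text
time_s: 1.6
ee_pos: [494.6, -21.9, 339.7]
ee_rot: [8.8, 89.9, -154.8]
force: [-0.6, -0.6, 0.7]
gripper_width: 79.9
```

```bash
python3 - <<'E'
from h import *
plan([494.5,-22.2,103],16.2)
for n in("side",): cv2.imwrite("pics/s1.png",viewer.grab_frame(n)[100:400,150:450,::-1].repeat(2,0).repeat(2,1))
E
```

```text
ee [494.6 -21.9 339.7] cradle [ -35.1 -214.7] toolx [-0.001 -0.001 -1.   ] tooly [ 0.281 -0.96   0.   ] F [-0.6  -0.55  0.66] w 79.9 t 1.6
y heading -73.67 tool y/z in cradle deg -85.62
[array([ 2.367e+01,  2.000e-02, -2.000e-02]), ('turn rad', np.float64(0.0023))]
```

View pics/s1.png

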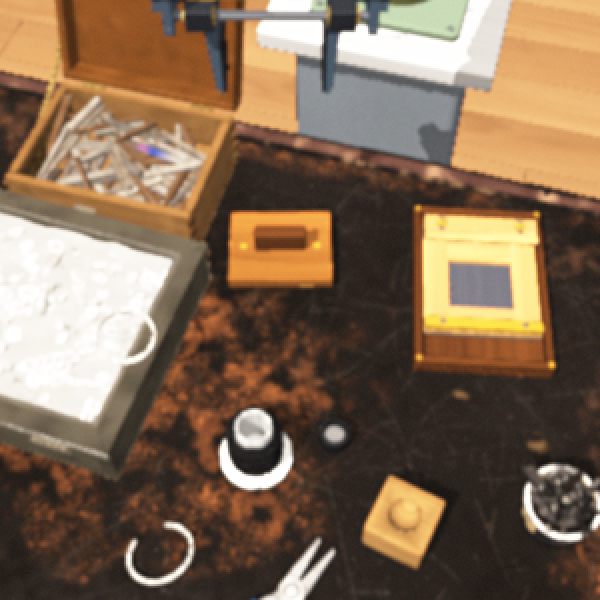

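The jaws open along the bar, over the board, and the path down is clear. I'll descend and grip.

>>> {"api": "move_arm", "payload": {"moves": [[[6,0,0],0,0.75],[[12,0,0],0,0.75],[[18,0,0],0,0.75],[[22,0,0],0,0.75],[[23.6,0,0],0,0.75],[[23.6,0,0],0,0.75],[[23.6,0,0],0,-0.2],[[23.6,0,0],0,-0.2],[[23.6,0,0],0,-0.2],[[23.6,0,0],0,-0.2],[[23.6,0,0],0,-0.2],[[23.6,0,0],0,-0.2]], "force": 12}}

```text
time_s: 3.15
ee_pos: [495.0, -22.6, 105.2]
ee_rot: [142.7, 89.9, -21.1]
force: [-0.3, -1.8, 6.2]
gripper_width: 55.7
```

```bash
python3 - <<'E'
from h import *
plan([494.5,-22.2,200],16.2)
for n in("side",): cv2.imwrite("pics/s2.png",cv2.resize(viewer.grab_frame(n)[100:280,220:440,::-1],None,fx=3,fy=3))
E
```

```text
ee [495.  -22.6 105.2] cradle [ -34.8 -215.5] toolx [ 0.002 -0.001 -1.   ] tooly [ 0.279 -0.96   0.001] F [-0.34 -1.82  6.2 ] w 55.7 t 3.15
y heading -73.78 tool y/z in cradle deg -85.73
[array([-9.48, -0.04,  0.03]), ('turn rad', np.float64(0.0004))]
```

View pics/s2.png

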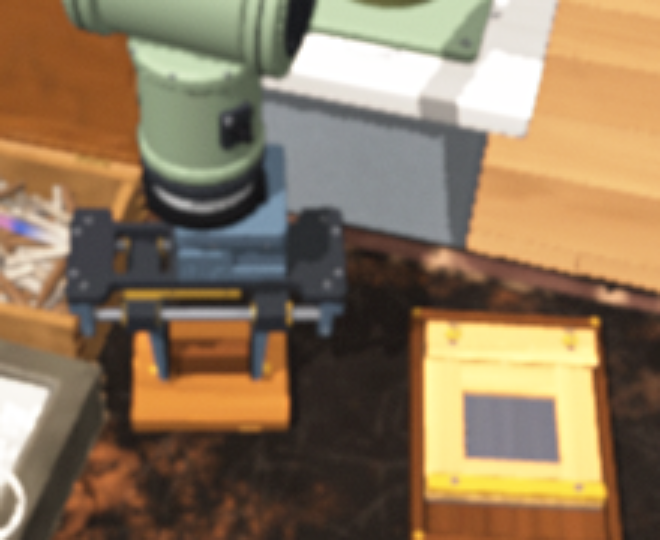

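The bar is gripped at an opening of 55.7 mm, with a small 6 N upward reading. I'll lift a little and check.

>>> {"api": "move_arm", "payload": {"moves": [[[-0.5,0,0],0,-0.2],[[-1.5,0,0],0,-0.2],[[-3,0,0],0,-0.2],[[-6,0,0],0,-0.2],[[-9,0,0],0,-0.2],[[-9,0,0],0,-0.2],[[-9,0,0],0,-0.2]], "force": 15}}

```text
time_s: 4.08
ee_pos: [493.9, -22.3, 193.8]
ee_rot: [-14.8, 89.9, -178.6]
force: [-0.3, 0.4, -0.6]
gripper_width: 55.9
```

```bash
python3 - <<'E'
from h import *
plan([494.5,-22.2,200],CY)
for n in("side",): cv2.imwrite("pics/s3.png",cv2.resize(viewer.grab_frame(n)[50:260,200:440,::-1],None,fx=3,fy=2.8))
E
```

```text
ee [493.9 -22.3 193.8] cradle [ -35.9 -215.1] toolx [-0.001 -0.    -1.   ] tooly [ 0.279 -0.96  -0.   ] F [-0.26  0.36 -0.65] w 55.9 t 4.08
y heading -73.79 tool y/z in cradle deg -85.74
[array([-0.62,  0.  , -0.06]), ('turn rad', np.float64(0.0743))]
```

View pics/s3.png

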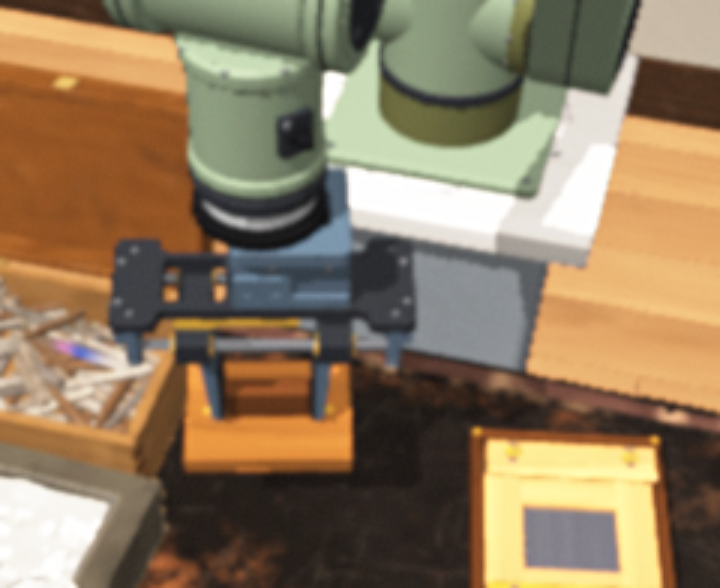

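```bash
python3 - <<'E'
from h import *
tc=lambda p:cr(p,(185,212),4.4); sc=lambda p:cr(p,(345,195),6)
for a in [(148,500),(434,437),(290,468),(290,403),(133,430),(422,368),(176,448),(186,484),(372,402),(388,438)]: print("top",a,w2c(onz("top",tc(a),38)).round(1))
for a in [(105,72),(445,84),(102,140),(445,160),(156,98),(390,108),(250,152)]: print("side",a,w2c(onz("side",sc(a),38)).round(1))
for n in [(-115,0,220),(-115,0,160)]:
  plan(np.append(c2w(*n[:2]),n[2]),CY)
E
```

```text
top (148, 500) [-74.4  60. ]
top (434, 437) [-74.5 -60.7]
top (290, 468) [-74.2  -0. ]
top (290, 403) [-48.1  -5.7]
top (133, 430) [-45.  60.]
top (422, 368) [-45.8 -62. ]
top (176, 448) [-56.   44.2]
top (186, 484) [-71.4  43.3]
top (372, 402) [-55.  -38.8]
top (388, 438) [-70.8 -42.1]
side (105, 72) [-73.7 -61.2]
side (445, 84) [-76.8  61.8]
side (102, 140) [-42.9 -62.5]
side (445, 160) [-42.5  59.2]
side (156, 98) [-63.1 -43. ]
side (390, 108) [-64.5  41.1]
side (250, 152) [-41.2 -10. ]
ee [493.8 -22.3 193.3] cradle [ -36. -215.] toolx [-0.002  0.    -1.   ] tooly [ 0.279 -0.96  -0.001] F [-0.03 -0.52 -0.9 ] w 55.8 t 4.12
y heading -73.8 tool y/z in cradle deg -85.75
[array([ -2.64, -22.03,   6.28]), ('turn rad', np.float64(0.0742))]
ee [493.8 -22.3 193.3] cradle [ -36. -215.] toolx [-0.002  0.    -1.   ] tooly [ 0.279 -0.96  -0.001] F [-0.03 -0.52 -0.9 ] w 55.8 t 4.12
y heading -73.8 tool y/z in cradle deg -85.75
[array([  3.36, -22.03,   6.27]), ('turn rad', np.float64(0.0742))]
```

```bash
python3 - <<'E'
from h import *
plan(np.append(c2w(-105,0),165),CY)
E
```

```text
ee [493.8 -22.3 193.3] cradle [ -36. -215.] toolx [-0.002  0.    -1.   ] tooly [ 0.279 -0.96  -0.001] F [-0.03 -0.52 -0.9 ] w 55.8 t 4.12
y heading -73.8 tool y/z in cradle deg -85.75
[array([  2.86, -21.95,   5.28]), ('turn rad', np.float64(0.0742))]
```

>>> {"api": "move_arm", "payload": {"moves": [[[0,-5,1.5],0.04,-0.2],[[0,-10,3],0.074,-0.2],[[0,-15,4.5],0.074,-0.2],[[0,-20,5.28],0.074,-0.2],[[1,-21.95,5.28],0.074,-0.2],[[2.8,-21.95,5.28],0.074,-0.2],[[2.8,-21.95,5.28],0.074,-0.2],[[2.8,-21.95,5.28],0.074,-0.2]], "force": 15}}

```text
time_s: 5.12
ee_pos: [382.7, 173.4, 166.1]
ee_rot: [18.6, 90.0, -149.5]
force: [0.1, 0.6, -1.4]
gripper_width: 56.0
```

```bash
python3 - <<'E'
from h import *
plan(np.append(c2w(-105,0),148),CY)
t=viewer.grab_frame("top");cv2.imwrite("pics/t4.png",cv2.resize(t[190:370,160:340,::-1],None,fx=3.3,fy=3.3))
t=viewer.grab_frame("side");cv2.imwrite("pics/s4.png",cv2.resize(t[80:320,280:500,::-1],None,fx=2.5,fy=2.5))
E
```

```text
ee [382.7 173.4 166.1] cradle [-104.2   -0.5] toolx [-0.001 -0.    -1.   ] tooly [ 0.207 -0.978  0.   ] F [ 0.09  0.58 -1.37] w 56.0 t 5.12
y heading -78.06 tool y/z in cradle deg -90.01
[array([ 1.81, -0.05,  0.08]), ('turn rad', np.float64(-0.0002))]
```

View pics/t4.png

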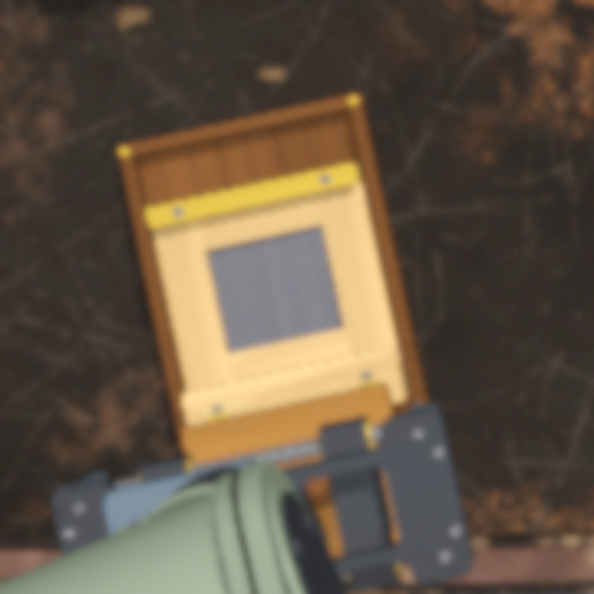

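View pics/s4.png

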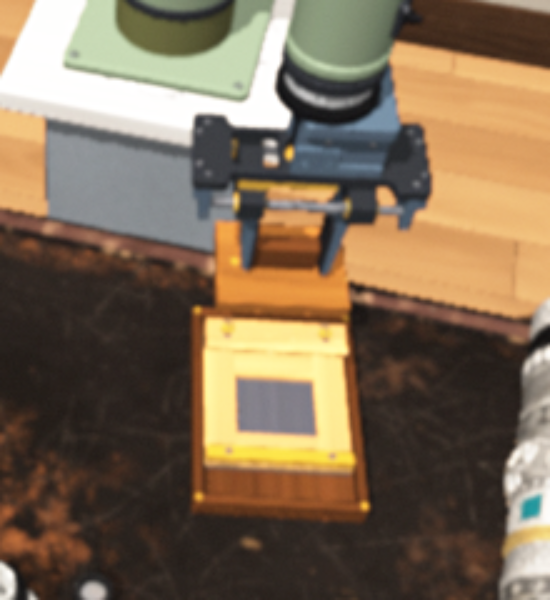

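>>> {"api": "move_arm", "payload": {"moves": [[[1.0,0,0],0,-0.2],[[1.5,0,0],0,-0.2],[[1.8,0,0],0,-0.2],[[2.1,0,0],0,-0.2],[[2.3,0,0.1],0,-0.2],[[2.3,0,0.1],0,-0.2]], "force": 9}}

```text
time_s: 5.98
ee_pos: [381.5, 173.4, 143.2]
ee_rot: [111.5, 90.0, -56.6]
force: [-0.4, -0.5, -0.4]
gripper_width: 55.5
```

>>> {"api": "move_arm", "payload": {"moves": [[[0.2,0,0.1],0,-0.2],[[0.4,0,0.2],0,-0.2],[[0.5,0,0.3],0,-0.2],[[0.5,0,0.3],0,-0.2]], "force": 9}}

```text
time_s: 6.48
ee_pos: [378.8, 172.9, 138.1]
ee_rot: [177.8, 90.0, 9.7]
force: [-2.1, 0.6, 1.1]
gripper_width: 56.0
```

```bash
python3 - <<'E'
from h import *
rep()
t=viewer.grab_frame("side");cv2.imwrite("pics/s5.png",cv2.resize(t[80:280,320:460,::-1],None,fx=4,fy=3))
E
```

```text
{'time_s': np.float64(6.475), 'qpos': array([ 2.29520e+01,  1.42490e+01,  1.21944e+02, -5.00000e-03,
        4.37920e+01,  1.00988e+02]), 'ee_pos': array([378.773, 172.874, 138.148]), 'ee_rot': array([177.782,  89.985,   9.749]), 'force': array([-2.062,  0.604,  1.097]), 'torque': array([-0.01 ,  0.264,  0.035]), 'gripper_width': np.float64(55.958)}
```

View pics/s5.png

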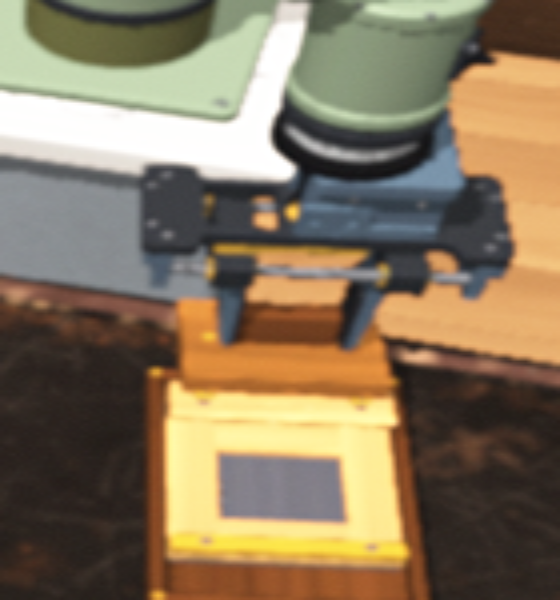

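>>> {"api": "move_arm", "payload": {"moves": [[[0.25,0,0.15],0,-0.2],[[0.5,0,0.3],0,-0.2],[[0.75,0,0.45],0,-0.2],[[0.75,0,0.45],0,-0.2]], "force": 9}}

```text
time_s: 7.02
ee_pos: [374.5, 171.9, 130.5]
ee_rot: [167.9, 90.0, -0.2]
force: [-0.0, 0.5, -0.8]
gripper_width: 56.1
```

```bash
python3 - <<'E'
from h import *
rep()
t=viewer.grab_frame("side");cv2.imwrite("pics/s6.png",cv2.resize(t[80:280,320:460,::-1],None,fx=4,fy=3))
E
```

```text
{'time_s': np.float64(7.025), 'qpos': array([ 2.30680e+01,  1.46170e+01,  1.23007e+02, -1.40000e-02,
        4.23530e+01,  1.01111e+02]), 'ee_pos': array([374.458, 171.924, 130.543]), 'ee_rot': array([ 1.67882e+02,  8.99760e+01, -1.51000e-01]), 'force': array([-0.023,  0.548, -0.809]), 'torque': array([ 0.093, -0.042,  0.011]), 'gripper_width': np.float64(56.118)}
```

View pics/s6.png

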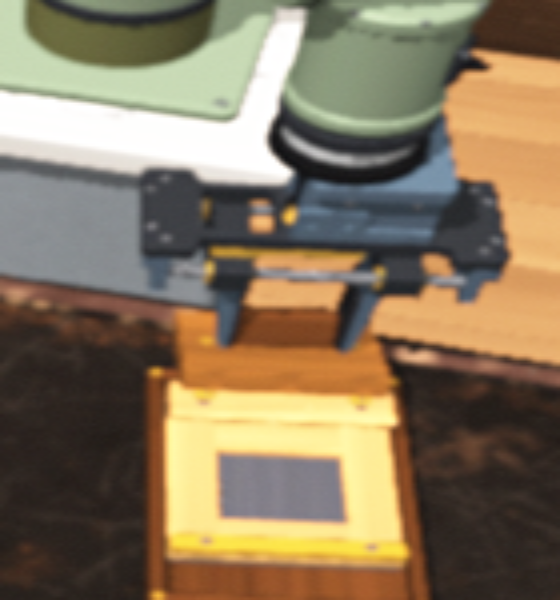

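>>> {"api": "move_arm", "payload": {"moves": [[[0.25,0,0.15],0,-0.2],[[0.5,0,0.3],0,-0.2],[[0.7,0,0.45],0,-0.2],[[0.7,0,0.45],0,-0.2]], "force": 9}}

```text
time_s: 7.58
ee_pos: [369.4, 170.8, 123.4]
ee_rot: [13.9, 89.9, -154.1]
force: [-0.2, 0.2, -0.1]
gripper_width: 55.8
```

```bash
python3 - <<'E'
from h import *
rep()
t=viewer.grab_frame("side");cv2.imwrite("pics/side7.png",t[:,:,::-1]);cv2.imwrite("pics/s7.png",cv2.resize(t[150:230,350:430,::-1],None,fx=7,fy=7,interpolation=2))
t=viewer.grab_frame("top");cv2.imwrite("pics/top7.png",t[:,:,::-1]);cv2.imwrite("pics/t7.png",cv2.resize(t[290:370,190:310,::-1],None,fx=6,fy=6,interpolation=2))
E
```

```text
{'time_s': np.float64(7.575), 'qpos': array([ 2.31920e+01,  1.49450e+01,  1.24063e+02, -5.00000e-03,
        4.10560e+01,  1.01231e+02]), 'ee_pos': array([369.448, 170.778, 123.438]), 'ee_rot': array([  13.9  ,   89.936, -154.136]), 'force': array([-0.168,  0.157, -0.135]), 'torque': array([0.03 , 0.011, 0.043]), 'gripper_width': np.float64(55.84)}
```

View pics/s7.png

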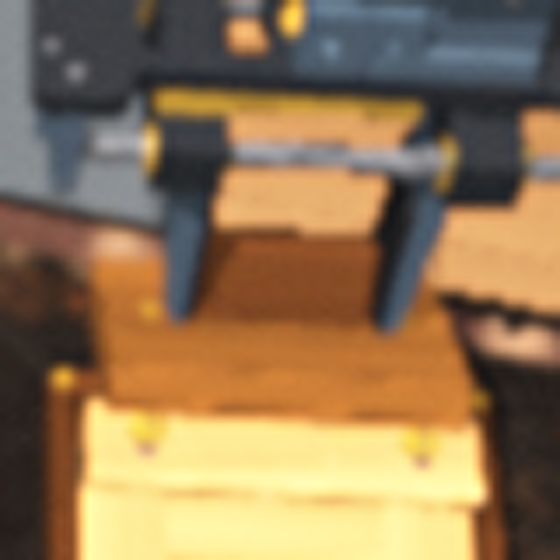

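View pics/t7.png

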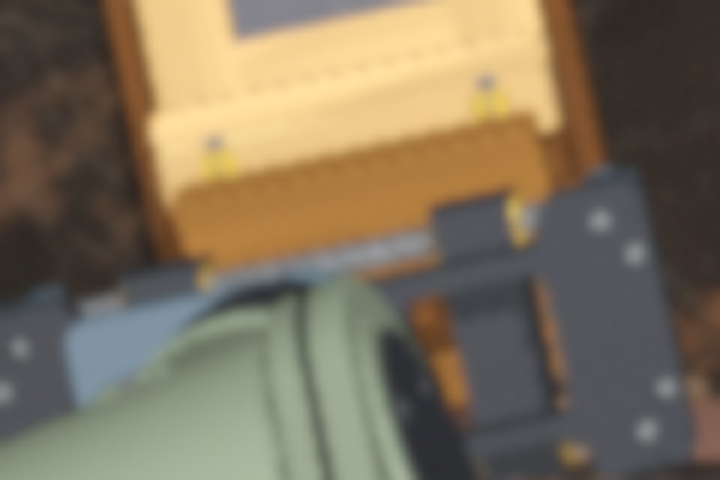

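```bash
cat >> h.py <<'E'
def bpts(P,x,y,z,th,yaw):
    "board pts P (origin underside centre) -> world; x,y cradle pos of underside centre, z world; th tilt deg +x up; yaw rel cradle deg"
    B=Rn.from_euler("z",CY+yaw,degrees=True)*Rn.from_euler("y",-th,degrees=True)
    return B.apply(P)+np.append(c2w(x,y),z)
def fit(obs,x0,fixyaw=True):
    def r(v):
        e=[]
        for cam,P,p in obs: e+=list(proj(cam,bpts(np.array(P,float),v[0],v[1],v[2],v[3],0))[0]-p)
        return np.array(e)
    s=least_squares(r,x0,loss="soft_l1"); print("x,y,z,th",s.x.round(2)); print(r(s.x).reshape(-1,2).round(1).tolist()); return s.x
E
python3 - <<'E'
from h import *
s=lambda p:np.array(cr(p,(350,150),7)); t=lambda p:np.array(cr(p,(190,290),6))
obs=[("side",(0,-40,18),s((148,308))),("side",(45,-55,18),s((103,372))),("side",(45,-55,0),s((113,408))),("side",(45,55,0),s((478,420))),("side",(45,55,18),s((462,365))),
("top",(45,55,0),t((178,188))),("top",(45,-55,0),t((540,118)))]
fit(obs,[-113,0,45,15])
s0=status.state()["ee_pos"]; print(w2c(s0),s0[2])
E
```

```text
x,y,z,th [-106.     -0.4    17.91   32.91]
[[0.3, 0.1], [1.5, -3.2], [-0.7, -0.4], [-1.7, 0.7], [1.7, 0.7], [0.7, 0.6], [-0.1, -0.9]]
[-117.65049641   -0.36913359] 123.4777768323049
```

>>> {"api": "move_arm", "payload": {"moves": [[[-1,0,0],0,-0.2],[[-3,0,0],0,-0.2],[[-5.5,0,0],0,-0.2],[[-6,0,-3],0,-0.2],[[-6,0,-7],0,-0.2],[[-6,0,-11],0,-0.2],[[-6,0,-12.2],0,-0.2],[[-6,0,-12.2],0,-0.2],[[-6,0,-12.2],0,-0.2]], "force": 14}}

```text
time_s: 8.8
ee_pos: [487.7, 195.8, 183.6]
ee_rot: [8.9, 89.9, -159.1]
force: [0.4, 0.4, -1.9]
gripper_width: 56.0
```

```bash
python3 - <<'E'
from h import *
plan(np.append(c2w(4,0),150),CY)
t=viewer.grab_frame("side");cv2.imwrite("pics/side8.png",t[:,:,::-1]);cv2.imwrite("pics/s8.png",cv2.resize(t[170:280,340:440,::-1],None,fx=6,fy=5,interpolation=2))
t=viewer.grab_frame("top");cv2.imwrite("pics/top8.png",t[:,:,::-1]);cv2.imwrite("pics/t8.png",cv2.resize(t[220:340,190:310,::-1],None,fx=5,fy=5,interpolation=2))
E
```

```text
ee [487.7 195.8 183.6] cradle [ 3.2 -0.3] toolx [-0.002 -0.001 -1.   ] tooly [ 0.207 -0.978  0.   ] F [ 0.36  0.43 -1.85] w 56.0 t 8.8
y heading -78.03 tool y/z in cradle deg -89.98
[array([ 3.36, -0.04, -0.09]), ('turn rad', np.float64(0.0004))]
```

View pics/s8.png

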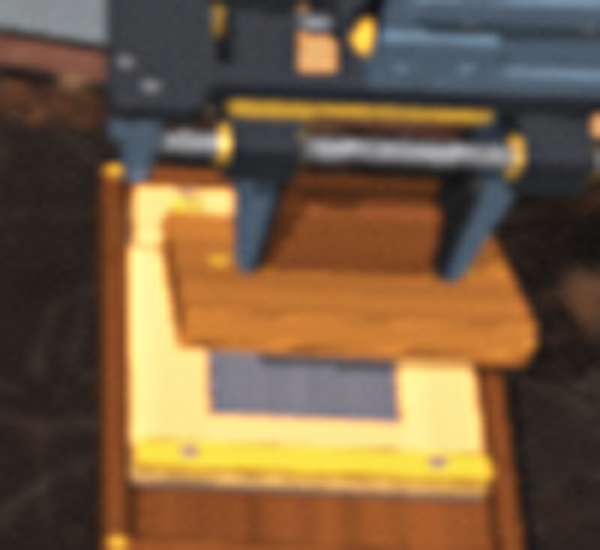

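View pics/t8.png

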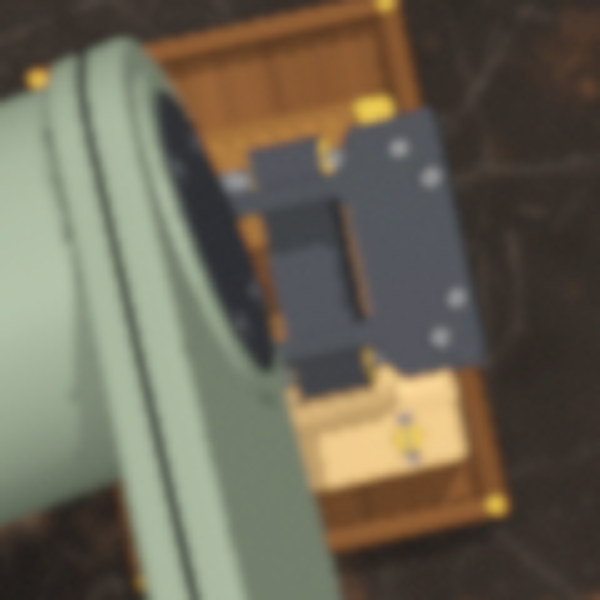

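```bash
python3 - <<'E'
from h import *
def s(p): return np.array([340+(p[0]+.5)/6-.5,170+(p[1]+.5)/5-.5])
obs=[("side",(0,-40,18),s((218,258))),("side",(-45,-55,18),s((167,212))),("side",(45,-55,0),s((187,348))),("side",(45,55,0),s((530,364))),("side",(45,55,18),s((540,325))),("side",(45,-55,18),s((182,305)))]
v=fit(obs,[10,0,85,25])
print("bar centre", w2c(bpts(np.array([[0,0,36.]]),*v,0)[0]), bpts(np.array([[0,0,36.]]),*v,0))
for th in (20,25,30):
    print(th,proj("side",bpts(np.array([o[1] for o in obs],float),3.2+36*np.sin(np.deg2rad(th)),-.3,183.6-69.2-36*np.cos(np.deg2rad(th)),th,0)).round(1).tolist())
print([o[2].round(1).tolist() for o in obs])
E
```

```text
x,y,z,th [1.568e+01 1.000e-02 7.987e+01 2.943e+01]
[[0.5, 0.1], [-0.2, -0.1], [-1.1, 0.1], [0.0, 0.2], [-0.1, -0.6], [0.7, 0.1]]
bar centre [-2.00807777  0.00720416] [[482.53394828 195.09125943 111.22647675]]
20 [[376.5, 221.8], [367.6, 209.1], [369.1, 242.3], [427.2, 245.6], [429.0, 238.0], [370.2, 234.6]]
25 [[376.5, 222.2], [367.4, 211.2], [369.4, 241.5], [427.8, 244.9], [429.5, 236.7], [370.5, 233.3]]
30 [[376.6, 222.5], [367.3, 213.2], [369.8, 240.5], [428.5, 243.8], [430.0, 235.2], [370.8, 231.9]]
[[375.9, 221.2], [367.4, 212.0], [370.8, 239.2], [427.9, 242.4], [429.6, 234.6], [369.9, 230.6]]
```

>>> {"api": "move_arm", "payload": {"moves": [[[1.5,0,0],0,-0.2],[[2.8,0,0],0,-0.2],[[3.3,0,0],0,-0.2],[[3.5,0,0],0,-0.2],[[3.7,0,0],0,-0.2],[[3.7,0,0],0,-0.2]], "force": 9}}

```text
time_s: 9.65
ee_pos: [489.4, 196.3, 146.8]
ee_rot: [167.9, 90.0, -0.2]
force: [-0.6, -0.2, -1.8]
gripper_width: 56.2
```

```bash
python3 - <<'E'
from h import *
rep()
E
```

```text
{'time_s': np.float64(9.65), 'qpos': array([ 2.06050e+01,  2.19820e+01,  1.07558e+02, -8.00000e-03,
        5.04450e+01,  9.86480e+01]), 'ee_pos': array([489.372, 196.253, 146.817]), 'ee_rot': array([ 1.67881e+02,  8.99830e+01, -1.56000e-01]), 'force': array([-0.629, -0.174, -1.76 ]), 'torque': array([0.037, 0.113, 0.074]), 'gripper_width': np.float64(56.156)}
```

Still hanging free, at -1.8 N. I'll feel for the bed in 1 mm rows.

>>> {"api": "move_arm", "payload": {"moves": [[[0.1,0,0],0,-0.2],[[0.2,0,0],0,-0.2],[[0.3,0,0],0,-0.2],[[0.3,0,0],0,-0.2]], "force": 9}}

```text
time_s: 10.15
ee_pos: [489.2, 196.2, 143.6]
ee_rot: [38.7, 90.0, -129.4]
force: [0.1, 0.2, -1.0]
gripper_width: 56.0
```

>>> {"api": "move_arm", "payload": {"moves": [[[0.1,0,0],0,-0.2],[[0.2,0,0],0,-0.2],[[0.3,0,0],0,-0.2],[[0.3,0,0],0,-0.2]], "force": 9}}

```text
time_s: 10.65
ee_pos: [489.4, 196.3, 140.9]
ee_rot: [173.5, 90.0, 5.5]
force: [0.4, 1.1, 0.4]
gripper_width: 55.8
```

>>> {"api": "move_arm", "payload": {"moves": [[[0.1,0,0],0,-0.2],[[0.2,0,0],0,-0.2],[[0.2,0,0],0,-0.2]], "force": 9}}

```text
time_s: 11.02
ee_pos: [490.7, 196.6, 139.7]
ee_rot: [-177.5, 89.8, 14.5]
force: [2.2, -0.1, 4.3]
gripper_width: 55.8
```

```bash
python3 - <<'E'
from h import *
rep(); print(w2c(status.state()["ee_pos"]))
t=viewer.grab_frame("side");cv2.imwrite("pics/side9.png",t[:,:,::-1]);cv2.imwrite("pics/s9.png",cv2.resize(t[190:290,350:440,::-1],None,fx=6,fy=6,interpolation=2))
E
```

```text
{'time_s': np.float64(11.025), 'qpos': array([ 2.05950e+01,  2.25140e+01,  1.07968e+02, -3.50000e-02,
        4.92700e+01,  9.86480e+01]), 'ee_pos': array([490.749, 196.568, 139.746]), 'ee_rot': array([-177.492,   89.751,   14.478]), 'force': array([ 2.212, -0.059,  4.338]), 'torque': array([-0.047, -0.267, -0.   ]), 'gripper_width': np.float64(55.784)}
[ 6.33503184 -0.2489199 ]
```

View pics/s9.png

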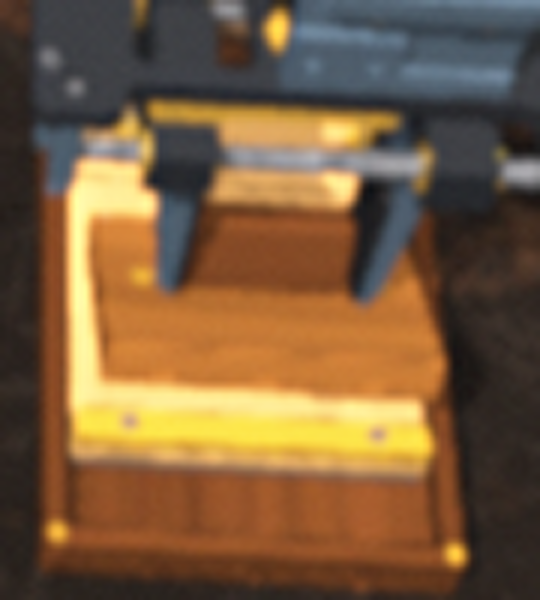

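```bash
python3 - <<'E'
from h import *
s=lambda p:np.array(cr(p,(350,190),6))
obs=[("side",(0,-40,18),s((142,275))),("side",(-45,-55,18),s((92,213))),("side",(45,-55,0),s((108,378))),("side",(45,55,0),s((437,396))),("side",(45,55,18),s((445,350))),("side",(45,-55,18),s((103,338)))]
v=fit(obs,[10,0,45,25])
print("pivot", w2c(bpts(np.array([[0,0,36.]]),*v,0)[0]), bpts(np.array([[0,0,36.]]),*v,0))
for P in [(-45,0,0),(-45,0,18),(-53,0,8.5)]:
    q=bpts(np.array([P],float),*v,0)[0]; print(P,w2c(q).round(1),q[2].round(1))
E
```

```text
x,y,z,th [13.56  0.9  29.42 28.53]
[[0.2, -0.4], [-0.1, 0.1], [-0.7, 0.3], [-0.2, 0.5], [-0.0, 0.2], [1.0, -1.0]]
pivot [-3.63572648  0.89708703] [[480.7573155  195.62483964  61.04972467]]
(-45, 0, 0) [-26.    0.9] 7.9
(-45, 0, 18) [-34.6   0.9] 23.7
(-53, 0, 8.5) [-37.1   0.9] 11.6
```

```bash
python3 - <<'E'
from h import *
s=lambda p:np.array(cr(p,(350,190),6))
obs=[("side",(0,-40,18),s((142,275))),("side",(-45,-55,18),s((92,213))),("side",(45,-55,0),s((108,378))),("side",(45,55,0),s((437,396))),("side",(45,55,18),s((445,350))),("side",(45,-55,18),s((103,338)))]
r=lambda v:np.concatenate([proj(c,bpts(np.array(P,float),v[0],v[1],20+45*np.sin(np.deg2rad(v[2])),v[2],0))[0]-p for c,P,p in obs])
S=least_squares(r,[10,0,25]);print(S.x,r(S.x).reshape(-1,2).round(1).tolist()); v=[S.x[0],S.x[1],20+45*np.sin(np.deg2rad(S.x[2])),S.x[2]]
for P in [(0,0,36),(0,0,46),(-45,0,0),(-45,0,18),(-53,0,8.5)]:
    q=bpts(np.array([P],float),*v,0)[0]; print(P,w2c(q).round(1),q[2].round(1))
E
```

```text
[21.77463196 -1.39536227 28.60208746] [[-0.0, -0.5], [-0.5, -0.1], [-1.1, 0.5], [0.4, 0.7], [0.5, 0.3], [0.6, -1.0]]
(0, 0, 36) [ 4.5 -1.4] 73.1
(0, 0, 46) [-0.2 -1.4] 81.9
(-45, 0, 0) [-17.7  -1.4] 20.0
(-45, 0, 18) [-26.4  -1.4] 35.8
(-53, 0, 8.5) [-28.8  -1.4] 23.6
```

>>> {"api": "move_arm", "payload": {"moves": [[[0.0,0,0],0,-0.2],[[0.1,0,0],0,-0.2],[[0.2,0,0],0,-0.2],[[0.2,0,0],0,-0.2]], "force": 6}}

```text
time_s: 11.58
ee_pos: [491.8, 196.8, 138.2]
ee_rot: [-177.3, 89.6, 14.6]
force: [4.2, 0.7, 5.2]
gripper_width: 56.2
```

```bash
cat >> h.py <<'E'
def fitz(obs,v0=(10,0,20)):
    "fit with -x lower corner on the bed"
    r=lambda v:np.concatenate([proj(c,bpts(np.array(P,float),v[0],v[1],20+45*np.sin(np.deg2rad(v[2])),v[2],0))[0]-p for c,P,p in obs])
    S=least_squares(r,v0);print(S.x.round(2),r(S.x).reshape(-1,2).round(1).tolist()); v=[S.x[0],S.x[1],20+45*np.sin(np.deg2rad(S.x[2])),S.x[2]]
    for P in [(0,0,36),(-45,0,0),(-45,0,18),(-53,0,8.5)]:
        q=bpts(np.array([P],float),*v,0)[0]; print(P,w2c(q).round(1),q[2].round(1))
def snap(k,box=(350,190,440,290),f=6):
    t=viewer.grab_frame("side");cv2.imwrite(f"pics/side{k}.png",t[:,:,::-1]);a,b,c,d=box;cv2.imwrite(f"pics/s{k}.png",cv2.resize(t[b:d,a:c,::-1],None,fx=f,fy=f,interpolation=2))
    rep(); print(w2c(status.state()["ee_pos"]).round(1))
E
python3 - <<'E'
from h import *
snap(10)
E
```

```text
{'time_s': np.float64(11.625), 'qpos': array([ 2.05900e+01,  2.26490e+01,  1.08023e+02, -5.80000e-02,
        4.89090e+01,  9.86480e+01]), 'ee_pos': array([491.819, 196.841, 138.227]), 'ee_rot': array([-177.357,   89.579,   14.624]), 'force': array([ 5.032, -0.254,  5.176]), 'torque': array([-0.057, -0.702, -0.015]), 'gripper_width': np.float64(55.957)}
[ 7.4 -0.2]
```

View pics/s10.png

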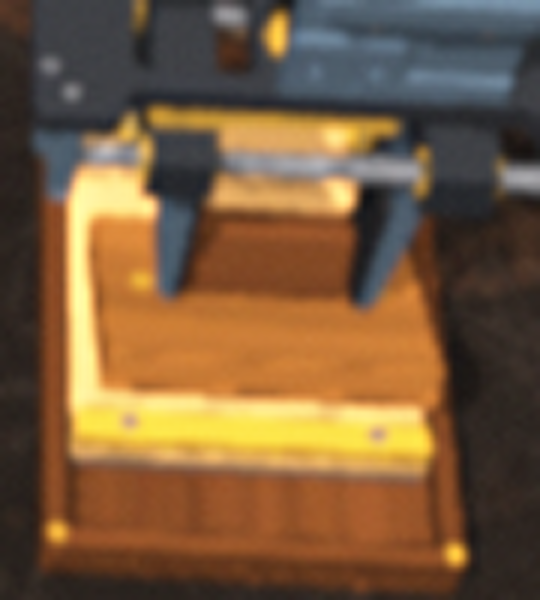

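>>> {"api": "move_arm", "payload": {"moves": [[[0.0,0,-0.15],0,-0.2],[[0.05,0,-0.3],0,-0.2],[[0.1,0,-0.45],0,-0.2],[[0.15,0,-0.6],0,-0.2],[[0.15,0,-0.6],0,-0.2]], "force": 7}}

```text
time_s: 12.25
ee_pos: [495.8, 197.6, 135.4]
ee_rot: [-178.3, 89.9, 13.7]
force: [3.2, 0.4, 5.7]
gripper_width: 55.9
```

```bash
python3 - <<'E'
from h import *
snap(11)
E
```

```text
{'time_s': np.float64(12.3), 'qpos': array([ 2.05060e+01,  2.32540e+01,  1.07486e+02, -1.50000e-02,
        4.91670e+01,  9.85500e+01]), 'ee_pos': array([495.752, 197.638, 135.428]), 'ee_rot': array([-178.388,   89.906,   13.578]), 'force': array([ 3.09 , -0.197,  4.916]), 'torque': array([-0.016, -0.499,  0.048]), 'gripper_width': np.float64(56.014)}
[11.5 -0.2]
```

View pics/s11.png

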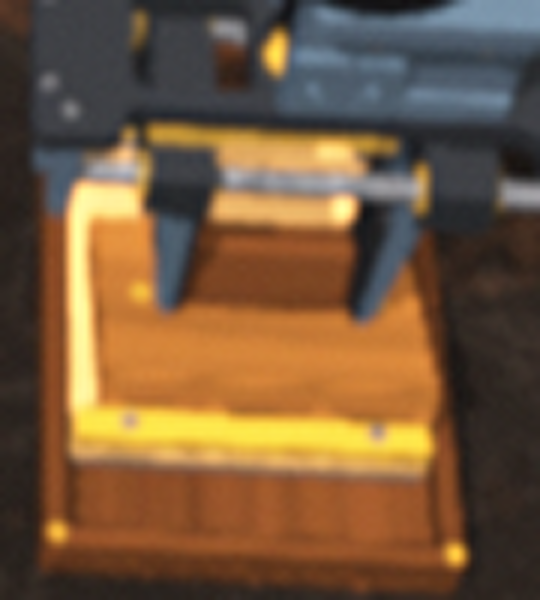

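```bash
python3 - <<'E'
from h import *
s=lambda p:np.array(cr(p,(350,190),6))
fitz([("side",(0,-40,18),s((139,292))),("side",(-45,-55,18),s((92,222))),("side",(45,-55,0),s((106,404))),("side",(45,55,0),s((432,420))),("side",(45,-55,18),s((100,365))),("side",(45,55,18),s((440,378)))])
E
```

```text
[26.01 -1.88 24.16] [[0.1, -0.4], [-0.7, -0.3], [-1.4, 0.3], [0.5, 0.9], [0.6, -0.9], [0.8, 0.2]]
(0, 0, 36) [11.3 -1.9] 71.3
(-45, 0, 0) [-15.   -1.9] 20.0
(-45, 0, 18) [-22.4  -1.9] 36.4
(-53, 0, 8.5) [-25.8  -1.9] 24.5
```

>>> {"api": "move_arm", "payload": {"moves": [[[-0.1,0,0.2],0,-0.2],[[-0.1,0,0.4],0,-0.2],[[-0.1,0,0.6],0,-0.2],[[-0.1,0,0.8],0,-0.2],[[-0.1,0,0.8],0,-0.2]], "force": 9}}

```text
time_s: 12.92
ee_pos: [486.5, 195.6, 135.8]
ee_rot: [10.0, 89.9, -158.1]
force: [0.0, 0.5, -1.6]
gripper_width: 56.1
```

```bash
python3 - <<'E'
from h import *
snap(12)
E
```

```text
{'time_s': np.float64(12.975), 'qpos': array([ 2.06440e+01,  2.26000e+01,  1.08551e+02, -4.00000e-03,
        4.89210e+01,  9.86790e+01]), 'ee_pos': array([486.784, 195.671, 135.914]), 'ee_rot': array([  11.285,   89.928, -156.747]), 'force': array([-0.432,  0.372, -0.853]), 'torque': array([0.015, 0.007, 0.006]), 'gripper_width': np.float64(56.142)}
[ 2.3 -0.3]
```

View pics/s12.png

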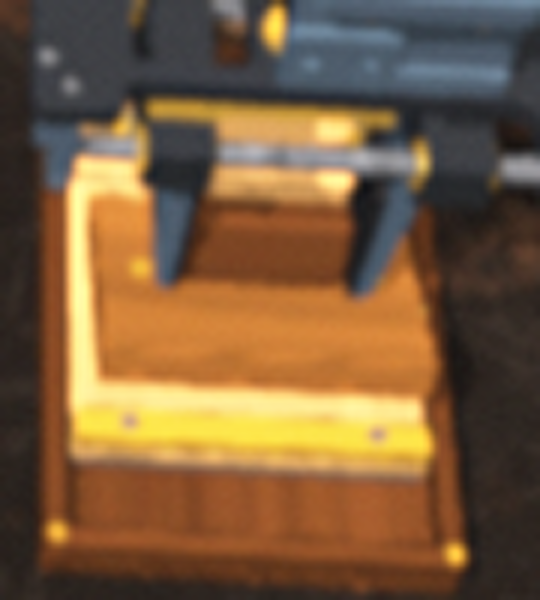

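>>> {"api": "move_arm", "payload": {"moves": [[[0.05,0,0.2],0,-0.2],[[0.05,0,0.4],0,-0.2],[[0.05,0,0.6],0,-0.2],[[0.05,0,0.7],0,-0.2],[[0.05,0,0.7],0,-0.2]], "force": 9}}

```text
time_s: 13.6
ee_pos: [480.3, 194.4, 135.7]
ee_rot: [55.3, 90.0, -112.7]
force: [-0.1, 0.2, -0.9]
gripper_width: 56.0
```

>>> {"api": "move_arm", "payload": {"moves": [[[0,0,0.1],0,-0.2],[[0,0,0.2],0,-0.2],[[0,0,0.3],0,-0.2],[[0,0,0.3],0,-0.2]], "force": 9}}

```text
time_s: 14.1
ee_pos: [478.0, 193.9, 135.9]
ee_rot: [179.2, 89.9, 11.2]
force: [1.7, -0.3, -1.6]
gripper_width: 55.6
```

```bash
python3 - <<'E'
from h import *
snap(13)
E
```

```text
{'time_s': np.float64(14.15), 'qpos': array([ 2.08030e+01,  2.18970e+01,  1.09791e+02, -1.90000e-02,
        4.82260e+01,  9.88450e+01]), 'ee_pos': array([478.049, 193.856, 135.888]), 'ee_rot': array([179.187,  89.913,  11.158]), 'force': array([ 1.886,  0.457, -1.73 ]), 'torque': array([ 0.062, -0.399,  0.092]), 'gripper_width': np.float64(55.73)}
[-6.7 -0.3]
```

View pics/s13.png

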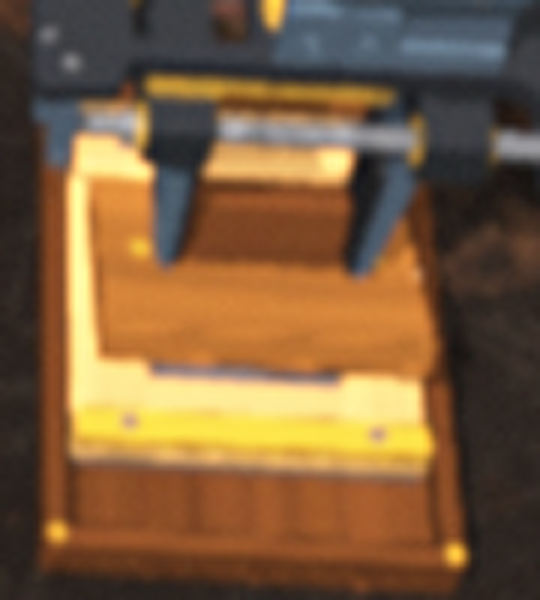

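>>> {"api": "move_arm", "payload": {"moves": [[[0.05,0,-0.2],0,-0.2],[[0.15,0,-0.2],0,-0.2],[[0.15,0,0.0],0,-0.2],[[0.15,0,0.1],0,-0.2],[[0.15,0,0.1],0,-0.2]], "force": 9}}

```text
time_s: 14.78
ee_pos: [478.4, 194.0, 135.0]
ee_rot: [-177.8, 89.7, 14.2]
force: [4.4, 1.1, 1.3]
gripper_width: 56.1
```

>>> {"api": "move_arm", "payload": {"moves": [[[0,0,0.1],0,-0.2],[[0,0,0.2],0,-0.2],[[0,0,0.2],0,-0.2]], "force": 9}}

```text
time_s: 15.15
ee_pos: [477.5, 193.9, 135.5]
ee_rot: [-177.2, 89.5, 14.8]
force: [7.2, -0.8, 1.8]
gripper_width: 55.9
```

```bash
python3 - <<'E'
from h import *
snap(14)
E
```

```text
{'time_s': np.float64(15.2), 'qpos': array([ 2.08440e+01,  2.17580e+01,  1.10109e+02, -6.70000e-02,
        4.76560e+01,  9.89010e+01]), 'ee_pos': array([477.505, 193.869, 135.517]), 'ee_rot': array([-177.092,   89.52 ,   14.896]), 'force': array([7.737, 0.567, 1.638]), 'torque': array([ 8.600e-02, -1.342e+00, -1.000e-03]), 'gripper_width': np.float64(55.975)}
[-7.2 -0.1]
```

View pics/s14.png

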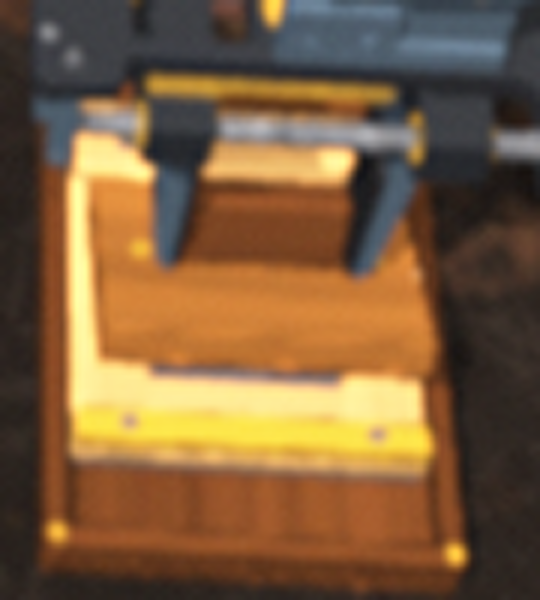

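```bash
python3 - <<'E'
import cv2,numpy as np
a=cv2.imread("pics/side14.png");b=cv2.imread("pics/side0.png")
f=lambda t:cv2.resize(t[208:262,355:430],None,fx=10,fy=10,interpolation=2)[:,:390]
cv2.imwrite("pics/z14.png",np.hstack([f(a),f(b)]))
from h import *
s=lambda p:np.array(cr(p,(350,190),6))
fitz([("side",(0,-40,18),s((139,247))),("side",(-45,-55,18),s((92,182))),("side",(45,-55,0),s((105,357))),("side",(45,55,0),s((432,373))),("side",(45,-55,18),s((100,318))),("side",(45,55,18),s((438,333)))])
E
```

```text
[ 8.36 -1.45 24.56] [[0.2, -0.1], [-0.6, -0.3], [-1.1, 0.4], [0.1, 0.9], [0.7, -0.8], [0.6, -0.1]]
(0, 0, 36) [-6.6 -1.5] 71.4
(-45, 0, 0) [-32.6  -1.5] 20.0
(-45, 0, 18) [-40.   -1.5] 36.4
(-53, 0, 8.5) [-43.4  -1.5] 24.4
```

View pics/z14.png

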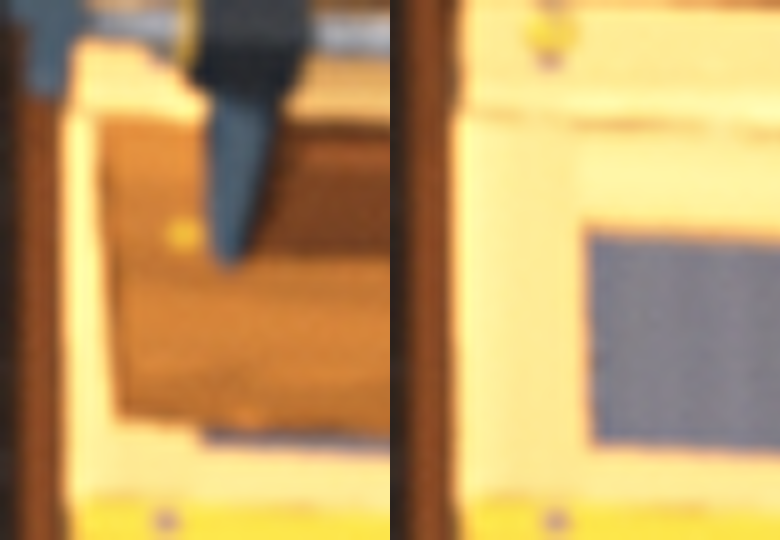

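The stop is firm at 7.7 N. In the picture the board's top edge (row 118 of the zoom) coincides with the lip line from before (row 115), so it is home. I'll ease off the push and lower along the arc, in stages.

>>> {"api": "move_arm", "payload": {"moves": [[[0,0,-0.15],0,-0.2],[[0.12,0,-0.28],0,-0.2],[[0.26,0,-0.42],0,-0.2],[[0.4,0,-0.56],0,-0.2],[[0.55,0,-0.68],0,-0.2],[[0.55,0,-0.68],0,-0.2]], "force": 8}}

```text
time_s: 15.95
ee_pos: [482.5, 194.9, 129.6]
ee_rot: [-174.3, 89.8, 17.7]
force: [4.0, 0.2, 5.2]
gripper_width: 56.0
```

```bash
python3 - <<'E'
from h import *
snap(15)
E
```

```text
{'time_s': np.float64(16.0), 'qpos': array([ 2.07400e+01,  2.26620e+01,  1.09674e+02, -1.30000e-02,
        4.74610e+01,  9.87890e+01]), 'ee_pos': array([482.44 , 194.937, 129.58 ]), 'ee_rot': array([-173.855,   89.797,   18.104]), 'force': array([3.296, 0.397, 6.102]), 'torque': array([ 0.049, -0.723,  0.002]), 'gripper_width': np.float64(56.011)}
[-2.1 -0.1]
```

View pics/s15.png

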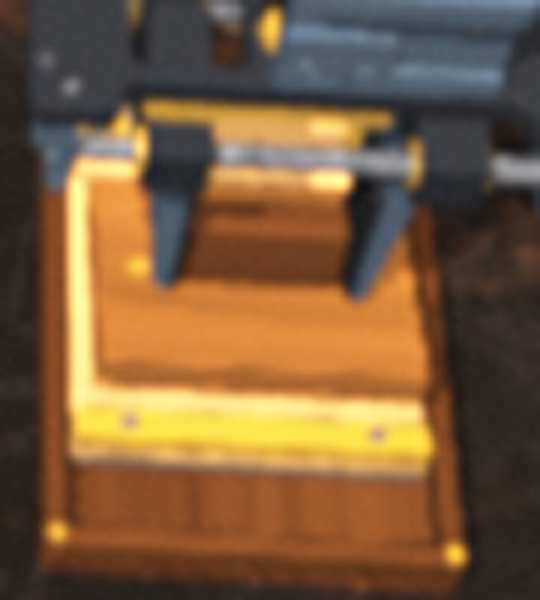

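Rotating down as planned, with the top edge still at the lip (row about 180) and the forces small. I'll continue.

>>> {"api": "move_arm", "payload": {"moves": [[[0.1,0,-0.1],0,-0.2],[[0.22,0,-0.19],0,-0.2],[[0.34,0,-0.26],0,-0.2],[[0.46,0,-0.32],0,-0.2],[[0.46,0,-0.32],0,-0.2]], "force": 7}}

```text
time_s: 16.62
ee_pos: [483.8, 195.1, 123.7]
ee_rot: [4.1, 89.9, -163.9]
force: [2.9, 1.3, 3.1]
gripper_width: 56.0
```

```bash
python3 - <<'E'
from h import *
snap(16)
E
```

```text
{'time_s': np.float64(16.675), 'qpos': array([2.06950e+01, 2.33020e+01, 1.09697e+02, 1.20000e-02, 4.71140e+01,
       9.87350e+01]), 'ee_pos': array([483.667, 195.046, 123.647]), 'ee_rot': array([   4.385,   89.886, -163.663]), 'force': array([2.381, 0.777, 1.986]), 'torque': array([ 0.171, -0.305, -0.006]), 'gripper_width': np.float64(55.858)}
[-0.9 -0.3]
```

View pics/s16.png

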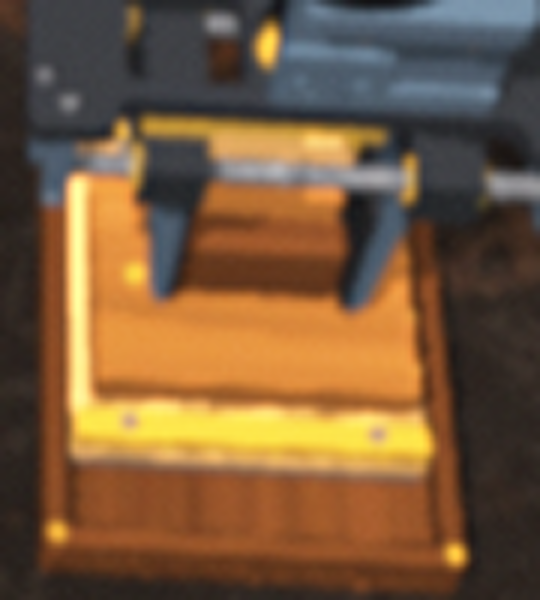

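>>> {"api": "move_arm", "payload": {"moves": [[[0.1,0,-0.05],0,-0.2],[[0.2,0,-0.1],0,-0.2],[[0.3,0,-0.12],0,-0.2],[[0.3,0,-0.12],0,-0.2]], "force": 7}}

```text
time_s: 17.18
ee_pos: [485.2, 195.4, 121.3]
ee_rot: [9.9, 90.0, -158.2]
force: [-0.3, 0.6, 4.2]
gripper_width: 55.7
```

```bash
python3 - <<'E'
from h import *
snap(17)
E
```

```text
{'time_s': np.float64(17.225), 'qpos': array([ 2.06720e+01,  2.35730e+01,  1.09677e+02, -1.00000e-03,
        4.67860e+01,  9.87100e+01]), 'ee_pos': array([485.242, 195.38 , 121.274]), 'ee_rot': array([   9.456,   89.964, -158.581]), 'force': array([1.308, 0.493, 5.912]), 'torque': array([ 0.013, -0.121, -0.022]), 'gripper_width': np.float64(55.89)}
[ 0.7 -0.3]
```

View pics/s17.png

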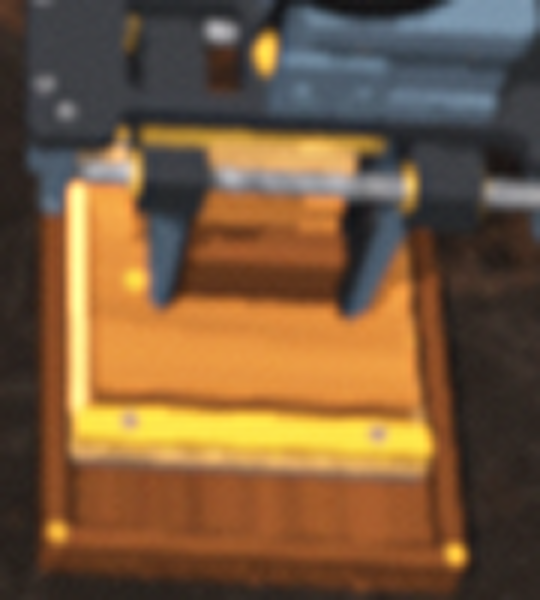

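>>> {"api": "move_arm", "payload": {"moves": [[[0.1,0,0],0,-0.2],[[0.2,0,0],0,-0.2],[[0.2,0,0],0,-0.2]], "force": 6}}

```text
time_s: 17.6
ee_pos: [485.4, 195.4, 119.7]
ee_rot: [34.9, 90.0, -133.1]
force: [-0.6, 0.6, 7.4]
gripper_width: 55.8
```

```bash
python3 - <<'E'
from h import *
snap(18)
s=lambda p:np.array(cr(p,(350,190),6))
# seated prediction
for x in (-1,0.5,2): print(x,[((p-np.array([350,190])+.5)*6-.5).round(0).tolist() for p in proj("side",bpts(np.array([(0,-40,18),(-45,-55,18),(45,-55,18),(45,55,18),(45,-55,0)],float),x,0,20,0,0))])
E
```

```text
{'time_s': np.float64(17.65), 'qpos': array([ 2.06710e+01,  2.36920e+01,  1.09773e+02, -4.00000e-03,
        4.65460e+01,  9.87100e+01]), 'ee_pos': array([485.334, 195.395, 119.705]), 'ee_rot': array([  21.288,   89.988, -146.747]), 'force': array([-0.822,  0.613,  7.352]), 'torque': array([0.005, 0.076, 0.043]), 'gripper_width': np.float64(55.846)}
[ 0.8 -0.3]
-1 [[138.0, 270.0], [93.0, 164.0], [96.0, 377.0], [423.0, 396.0], [90.0, 405.0]]
0.5 [[138.0, 274.0], [93.0, 168.0], [96.0, 381.0], [423.0, 400.0], [90.0, 409.0]]
2 [[138.0, 277.0], [93.0, 171.0], [96.0, 385.0], [423.0, 404.0], [90.0, 413.0]]
```

View pics/s18.png

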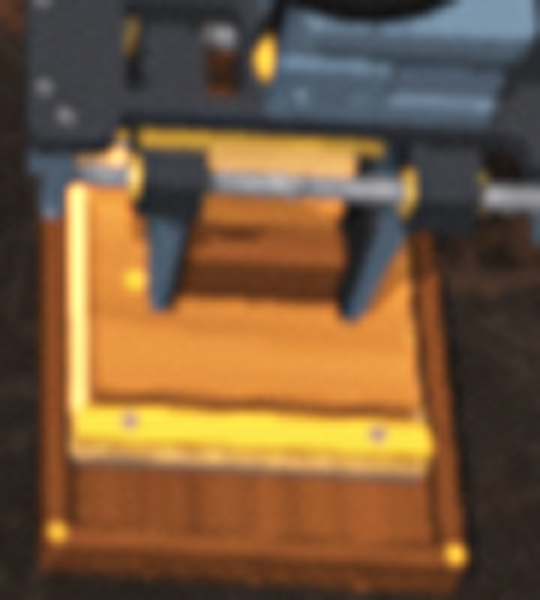

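>>> {"api": "move_arm", "payload": {"moves": [[[-0.2,0,0],0,-0.2],[[-0.2,0,0],0,-0.1],[[-0.2,0,0],0,0.4],[[-0.2,0,0],0,0.6],[[-0.2,0,0],0,0.7],[[-0.2,0,0],0,0.7],[[-2,0,0],0,0.7],[[-6,0,0],0,0.7],[[-12,0,0],0,0.7],[[-17,0,0],0,0.7],[[-20,0,12],0,0.7],[[-20,0,12],0,0.7],[[-20,0,12],0,0.7],[[-20,0,12],0,0.7]], "force": 3}}

```text
time_s: 19.4
ee_pos: [368.6, 170.7, 319.4]
ee_rot: [-175.9, 89.9, 16.1]
force: [0.3, 0.8, 0.9]
gripper_width: 77.5
```

```bash
python3 - <<'E'
from h import *
snap(19)
t=viewer.grab_frame("top");cv2.imwrite("pics/top19.png",t[:,:,::-1]);cv2.imwrite("pics/t19.png",cv2.resize(t[212:347,185:300,::-1],None,fx=4.4,fy=4.4,interpolation=2))
E
```

```text
{'time_s': np.float64(19.45), 'qpos': array([ 2.32290e+01,  1.78700e+00,  1.06589e+02, -1.20000e-02,
        7.15820e+01,  1.01273e+02]), 'ee_pos': array([368.971, 170.823, 319.074]), 'ee_rot': array([176.225,  89.957,   8.185]), 'force': array([ 0.623,  1.184, -0.028]), 'torque': array([-0.011, -0.015,  0.037]), 'gripper_width': np.float64(77.747)}
[-118.1   -0.2]
```

View pics/s19.png

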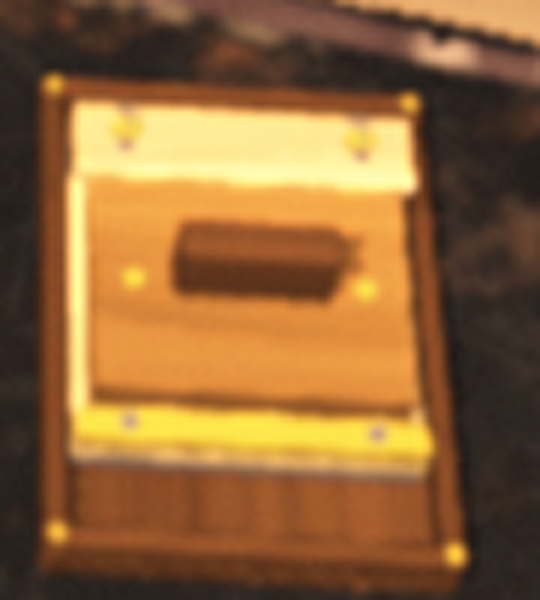

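View pics/t19.png

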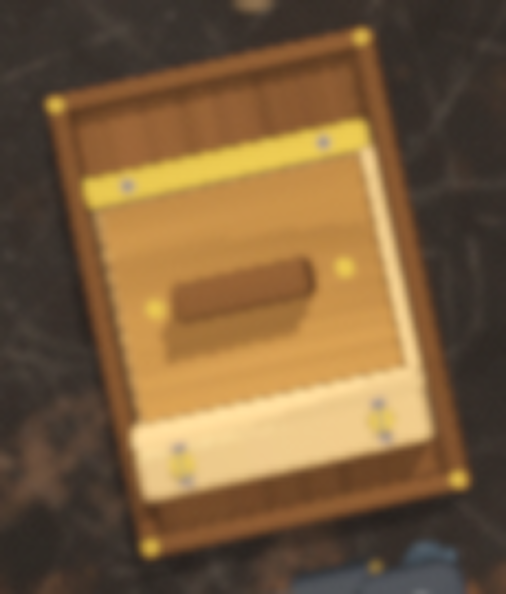

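```bash
python3 - <<'E'
from h import *
tc=lambda p:cr(p,(185,212),4.4); s=lambda p:cr(p,(350,190),6)
A=[("studL",(157,309),(366,290)),("studR",(345,267),(134,277)),("scrL",(184,464),(361,141)),("scrR",(381,418),(126,131)),("pinFL",(56,104),(456,554)),("pinFR",(362,36),(58,532)),("pinNR",(458,480),(54,84)),("pinNL",(150,547),(410,102)),
("board farL",(98,210),(410,412)),("board farR",(363,152),(95,396))]
for n,a,b in A:
    X,e=tri(tc(a),s(b)); print(n,w2c(X).round(1),X[2].round(1),"err",e.round(1),"top@38",w2c(onz("top",tc(a),38)).round(1),"side@38",w2c(onz("side",s(b),38)).round(1))
E
```

```text
studL [ 1.6 39.4] 37.6 err 0.5 top@38 [ 1.6 39.8] side@38 [ 1.9 38.8]
studR [  1.7 -40.5] 37.8 err 0.7 top@38 [  1.7 -39.8] side@38 [  1.9 -41.3]
scrL [-63.2  41.9] 38.0 err 0.5 top@38 [-63.2  42.4] side@38 [-63.1  41.4]
scrR [-62.3 -41.9] 37.4 err 0.9 top@38 [-62.2 -41.1] side@38 [-61.8 -43. ]
pinFL [95.2 66. ] 22.5 err 0.6 top@38 [93.6 63.1] side@38 [104.   61.1]
pinFR [ 95.4 -65.9] 21.8 err 0.3 top@38 [ 93.7 -67. ] side@38 [104.5 -68. ]
pinNR [-95.7 -66. ] 20.4 err 0.9 top@38 [-93.9 -66.6] side@38 [-81.5 -68.8]
pinNL [-95.1  65.9] 22.2 err 1.0 top@38 [-93.5  63.3] side@38 [-82.3  60.4]
board farL [47.  54.1] 32.5 err 2.3 top@38 [46.8 55.2] side@38 [50.6 50.3]
board farR [ 47.  -55.5] 30.9 err 1.0 top@38 [ 46.6 -57.2] side@38 [ 51.5 -55.4]
```

The studs triangulate to x +1.7, y -0.5 and z 37.7 mm, against 38 mm when seated and about 42.5 mm if the board were perched on the kerb. Yaw is about 0. The board is seated and the gripper is clear, so I'll hand in.

```bash
python3 - <<'E'
from h import *
a=cv2.imread("pics/top0.png").astype(int);b=cv2.imread("pics/top19.png").astype(int)
d=np.abs(a-b).max(2); print("bystander region max diff",d[90:190,150:370].max())
print(env.job_done()); rep()
E
```

```text
bystander region max diff 4
the job is handed in; nothing more can be done
None
the job is handed in; nothing more can be done
```

The cover board is refitted: tongue under the lip, board lying flat behind the kerb, gripper open and withdrawn. I handed the job in at about 19.5 s; no verdict is given.

**How it was done:**
- The moves cannot tilt the tool, so I gripped the bar by its ends. I then pressed the board's underside on the tray's grooved board and its screw heads to raise the kerb edge by about 25–30°.
- I set the lower corner on the bed, eased the tilt to about 20–24°, and slid the tongue under the lip until it stopped firmly (about 8 N).
- I lowered it along its arc with a 6–8 N grip. The tool force stayed under about 10 N throughout; it was the only force I could read, so contact on the tray itself was not measured directly.

**Last checks, from both cameras:**

| Check | Measured | Needed |
|---|---|---|
| Stud height on the board's top | 37.7 mm | 38 mm when seated (42.5 mm if on the kerb) |
| Position along the groove (y) | -0.5 mm | within 7 mm |
| Position across (x) | +1.7 mm | -25 to +27 mm |
| Yaw | about 0° | within 3.4° (0.06 rad) |
| Area around the cone, cup, block and loupe in the top view | unchanged | moved no more than 15 mm |

**What disagreed:** While the board was tilted, the picture fits and the tool height differed by up to about 9° in tilt. That probably means the bar slipped a few mm in the pads. I confirmed home by the firm stop and by the board's edge lining up with the lip in the picture.

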